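Turn the reversed plug gauge round in its rack

ROBOT

A 6-joint arm with a two-finger parallel gripper is mounted at the origin on the work surface; the furniture and walls round the work are solid. World frame = base frame: x ahead of the robot, y to its left, z up, the work surface at z = 0. Lengths are in mm, angles in rad, forces in N, time in s.
With the tool pointing down it reaches from about 275 to 750 mm from the base axis. Payload 10.2 kg.
Tool frame: the origin (TCP) lies on the front face of the gripper's body, between the roots of the fingers; the fingertips stand 73 mm ahead of it and the grasp point (between the pads) lies 54 mm ahead of it; z points along the fingers, y is the line along which they close (so a half turn about z gives the same grasp; the last joint's range is limited). The gripper opens to 85 mm and grips with 20 to 120 N. Pads are 22 mm wide; open, the fingers measure 114 mm over their backs; the gripper's body (76 mm by 85 mm) begins 54 mm behind the grasp point. The pads swing forward as they close: fully open they stand 13 mm farther back than shut.
Start: joints at [1.05, 0.313, 1.498, -0, 1.331, -0.223], TCP at [154.057, 501.894, 303.894] pointing down, gripper open.
Joint ranges: [-2.94, 2.94], [-0.97, 2.17], [0.19, 2.56], [-1.23, 4.37], [0.02, 3.11], [-2.88, 2.88]. Speed limits (rad/s): [2.39, 2.39, 3.01, 3.14, 3.14, 3.14].

INTERFACE

Orientations are given as a unit quaternion [w, x, y, z].
In Python, from rig import * gives the robot as it stands.
- The arm moves only by the tool step_arm, never from a script. Its argument "plan" is a list of rows, each an object with "offset": the shift along the tool's x, y, z in cm, a list of three; "rot": the turn, a rotation vector about the tool's x, y, z in degrees, a list of three; "gripper": the finger opening in cm, from 0 to 8.54. In form: [{"offset": [x, y, z], "rot": [wx, wy, wz], "gripper": gripper}, ...]. A call has 1 to 12 rows; each row is the pose to reach, as a shift and turn from the pose commanded when the call began, along the tool's axes at that moment; what a row does not reach only later rows make up. A row lasts 1/10 s, in which the tool goes at most 50 mm and 8.59 degrees, less where a joint would pass 70% of its speed; a pose out of reach is approached as far as the arm can. A call with a gripper value outside its range is refused whole. The fingers move at their own pace and stop on an object; "squeeze" is the grip in N (left out, the last holds). Time passes only in rows, so rows that repeat a pose let the fingers close. It gives the time, the measured TCP pose, the force, the opening and the grip force at its end, in the units of the state.
- sense(): the state, without advancing time (a new reading comes with each control period).
- capture(name): name is "scene" or "top"; returns a dict with "color" (420x560x3 uint8, red, green, blue), "depth" (420x560 float32, mm along the optical axis (not along the pixel's ray), 0 where there is no reading), "vertical_fov" (degrees; the focal length in pixels is half the picture's height over the tangent of half this angle, whatever the lens; pixels are square), "cx", "cy" (the principal point, pixels), "k1" (the pictures are not rectified: a ray, as slopes to the right and down, at radius r is drawn at 1 + k1 r^2 times it, then the intrinsics apply), "rvec" (rotation vector, rad) and "tvec" (3), from world to camera coordinates, as OpenCV has them. Camera axes: x right, y down, z forward; pixel columns grow to the right and rows downward; lengths in mm; the calibration is good to about 2 mm. A picture is of the moment at which its call begins.
- finish_job(): hands the job in; it is judged then, once.
The state is a dict: "time_s": time; "joints": joint angles; "dq": joint speeds; "tau": joint torques, N m; "eef_pos": TCP position; "ee_rot": TCP orientation; "force": force on the tool from outside, world axes, zero at the start; "wrist_torque": the same for the moment, N m; "grip_width": opening from 0.0 (shut) to 1.0 (fully open); "grip_force": force on a finger pad.
Only numpy, scipy, OpenCV 4.12 (cv2) and the standard library are available. Lean on these libraries where they do the work, as an engineer would, in place of code of your own. Each camera call takes 0.05 s, during which the arm holds its last target. There are 200 camera calls.

TASK

One of the two plug gauges in the small wooden rack was put back the wrong way round: its red-ringed end should lie at the rack's red-painted end board, as its neighbour's does. Lift that gauge clear out of its slot, turn it end for end and lay it back fully home in the same slot, set down rather than dropped; leave the other gauge lying in its slot.

Things in the scene. Friction and masses are not known exactly. Their poses are not given: they have to be found in the camera images.
- rack: fixed wooden rack, 144 x 136 x 50 mm; origin at centre of underside, z up. Two open-topped slots along its y, centre lines at x = -42 and +42 mm: each two black 90-degree V rests (39 mm wide, tops 49 mm high) at y = 38 to 60 and -60 to -38 mm, open between them for fingers down to the 8 mm base. End boards 50 mm high, 120 mm apart inside; the one at +y is red. A gauge home has its axis 45 mm up.
- rack_red_end (a point): middle of the top edge of the rack's red-painted end board, 64 mm from the rack's centre along the rack's +y, 50 mm above the bench; axes as the rack's
- gauge_a_center (a point): centre of one of two like plug gauges lying in the rack: dark hexagonal handle 18 mm across, 62 mm long, a bright steel plug of 22 mm diameter on each end; 104 mm over all, 0.14 kg. A red ring 12 mm wide goes round the handle next to the longer plug (26 mm; the other is 16 mm). Point on its axis, half-way along; its -y points along the gauge to the red-ringed end. When home, 45 mm above the bench.
- gauge_b_center (a point): centre of one of two like plug gauges lying in the rack: dark hexagonal handle 18 mm across, 62 mm long, a bright steel plug of 22 mm diameter on each end; 104 mm over all, 0.14 kg. A red ring 12 mm wide goes round the handle next to the longer plug (26 mm; the other is 16 mm). Point on its axis, half-way along; its -y points along the gauge to the red-ringed end. When home, 45 mm above the bench.
Mind the look-alikes: they are no part of the job. Of the things like the rack, leave any that is orange; of the rest the larger one is meant. Leave any purple look-alike of the part that bears gauge_a_center alone.

How it is judged:
By the outcome, as a careful person would: the job done as asked, in the order asked, and still so for the second after the job is handed in, with the robot touching nothing.
It also fails if it takes over 38 s, if anything falls off the work surface, if the arm or the gripper's body presses on something with over 40 N, if the wrist force passes 120 N, or if a joint passes its speed limit or range.

## Working session

There is one attempt and no reset: what is moved stays moved. The work goes in short steps, Python scripts to look and compute and a tool call to move; the robot and the scene stay as the last step left them, time stands still between calls to the robot, and variables do not carry over. Pictures are saved under pics/ and viewed, at most 10 in all, crops included, and the job is handed in when it is done.

Besides the shell and the picture viewer there is one more tool, called after "Request:" as name([rows], argument=value, ...), one row to a line, values as JSON. step_arm: Moves the arm, as the interface text tells. Its arguments: {"type":"object","properties":{"plan":{"type":"array"},"squeeze":{"type":"number"}},"required":["plan"]}

```bash
mkdir -p pics; ls
cat > h.py <<'E'
from rig import *
import numpy as np, cv2
from scipy.spatial.transform import Rotation as R
def snap(n,f):
    c=capture(n); np.save(f'pics/{f}.npy',c,allow_pickle=True); cv2.imwrite(f'pics/{f}.png',c['color'][:,:,::-1]); return c
def load(f): return np.load(f'pics/{f}.npy',allow_pickle=True).item()
def ray(c,u,v):
    f=210/np.tan(np.radians(c['vertical_fov'])/2)
    K=np.array([[f,0,c['cx']],[0,f,c['cy']],[0,0,1]])
    p=cv2.undistortPoints(np.array([[[u,v]]],float),K,np.array([c['k1'],0,0,0,0.]))[0,0]
    Rm=R.from_rotvec(np.ravel(c['rvec'])).as_matrix(); t=np.ravel(c['tvec'])
    return -Rm.T@t, Rm.T@np.array([p[0],p[1],1])
def at_z(c,u,v,z):
    o,d=ray(c,u,v); return o+d*(z-o[2])/d[2]
def at_depth(c,u,v):
    o,d=ray(c,u,v); return o+d*float(c['depth'][int(round(v)),int(round(u))])
E
python3 - <<'E'
from h import *
a=snap('scene','s0');b=snap('top','t0')
cv2.imwrite('pics/both.png',np.hstack([cv2.resize(x['color'][:,:,::-1],(400,300)) for x in(a,b)]))
for c in(a,b): print(c['vertical_fov'],ray(c,280,210),c['k1'])
print(sense())
E
```

```text
pics
46.7331866753044 (array([  47.8078409 , 1265.78802829,  620.69571999]), array([ 0.42029507, -0.74260678, -0.52170274])) 0.05582111699783007
44.52209378929961 (array([ 390.92615021,  481.28496923, 1386.77557533]), array([ 0.07789996, -0.0059499 , -0.99720135])) -0.048788702693784734
{'time_s': 0.1, 'joints': array([ 1.04957884e+00,  3.13374953e-01,  1.49835799e+00,  3.12120507e-05,
        1.33103636e+00, -2.23379540e-01]), 'dq': array([-2.60490073e-05, -2.16015984e-03, -1.92738495e-03, -1.70959387e-03,
        1.80009449e-03, -7.54087436e-04]), 'tau': array([ 2.59057134e-01, -4.12902796e+01, -2.60141534e+01,  1.00600190e-05,
        3.06110465e-03,  9.98739779e-06]), 'eef_pos': array([153.98079924, 501.75046157, 303.40320893]), 'ee_rot': array([-2.28127573e-04,  1.48372805e-01,  9.88931324e-01, -5.42509772e-04]), 'force': array([ 0.68094197, -0.71696468,  0.03683146]), 'wrist_torque': array([-0.02354351,  0.01385312, -0.05213731]), 'grip_force': 0.0, 'grip_width': 0.9993528395983934}
```

View pics/t0.png

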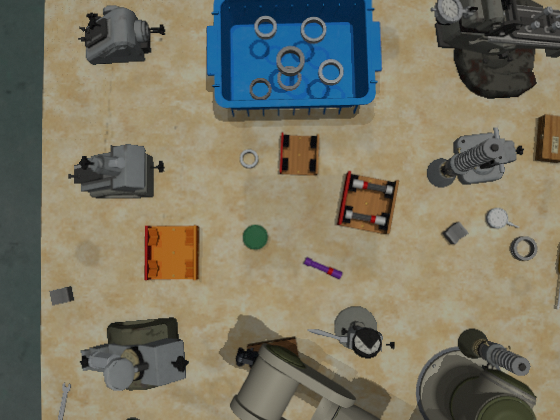

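View pics/s0.png

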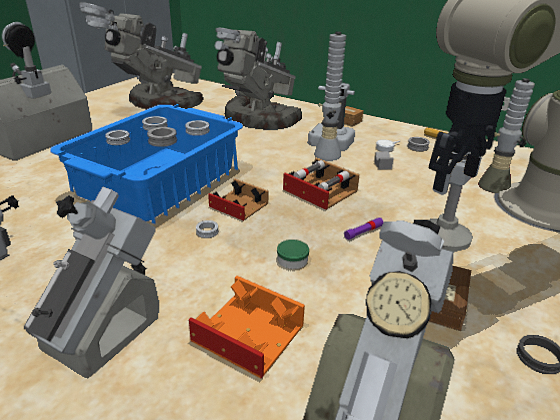

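Top view: the orange rack at (172,252) is excluded. The small empty rack at (299,154) is the smaller one. The larger wooden rack at (367,203), with two gauges, is the one meant. A purple decoy lies at (323,267). I'll enlarge the rack.

Run:
```python
from h import *
c=load('t0')
cv2.imwrite('pics/c0.png',cv2.resize(c['color'][160:245,325:410,::-1],None,fx=7,fy=7,interpolation=cv2.INTER_CUBIC))
```

```text
(no output)
```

View pics/c0.png

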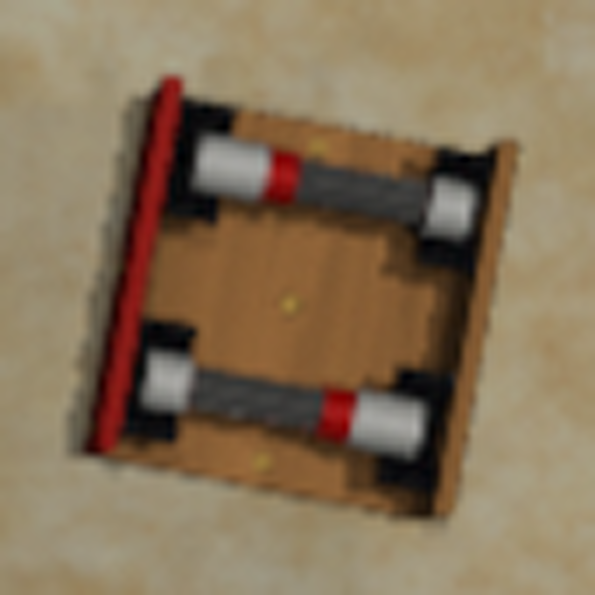

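The crop shows the lower gauge, with ends at about (146,380) and (426,425). Its red ring at (338,413) is away from the red board, so this is the one to turn. The upper gauge is correct.

Run:
```python
from h import *
c=load('t0')
P=lambda x,y,z: at_z(c,325+(x+.5)/7-.5,160+(y+.5)/7-.5,z)
l,r=P(146,380,50),P(426,425,50); print('gauge',l,r,(l+r)/2,np.linalg.norm(l-r),np.degrees(np.arctan2(*(l-r)[1::-1])))
l2,r2=P(196,165,50),P(476,208,50); print('other',l2,r2,(l2+r2)/2,np.degrees(np.arctan2(*(l2-r2)[1::-1])))
q=[P(*p,50) for p in[(168,80),(100,450),(508,142),(442,517)]]
for x in q: print(x)
m=sum(q)/4; d=(q[0]+q[1]-q[2]-q[3])/2; print('rack',m,np.linalg.norm(d),np.degrees(np.arctan2(d[1],d[0])))
u=d/np.linalg.norm(d); print('slot ctr (+-42):',m+42*np.array([u[1],-u[0],0]),m-42*np.array([u[1],-u[0],0]))
s=sense(); Rm=R.from_quat(s['ee_rot'],scalar_first=True).as_matrix(); print(s['eef_pos'],Rm)
# depth heights
for p in [(270,395),(180,375),(390,425)]:
    print(at_depth(c,325+p[0]/7-.5,160+p[1]/7-.5))
```

```text
gauge [481.59718223 302.8415313   50.        ] [462.56790902 198.99572503  50.        ] [472.08254562 250.91862817  50.        ] 105.57492466731824 79.61601295127134
other [561.8456142  281.65869798  50.        ] [543.44405302 177.35062678  50.        ] [552.64483361 229.50466238  50.        ] 79.99508088204279
[594.1514121  291.12370009  50.        ]
[455.84843874 320.74634037  50.        ]
[568.05528145 164.40058998  50.        ]
[428.18100304 194.22837391  50.        ]
rack [511.55903383 242.62475109  50.        ] 129.44261656030832 78.01396002609869
slot ctr (+-42): [552.64335945 233.90246995  50.        ] [470.47470821 251.34703223  50.        ]
[153.98079924 501.75046157 303.40320893] [[-9.55970918e-01  2.93460781e-01 -6.12192399e-04]
 [ 2.93461276e-01  9.55970433e-01 -1.00531396e-03]
 [ 2.90217613e-04 -1.14070567e-03 -9.99999307e-01]]
[475.13425282 257.14721869  51.01419478]
[482.98277193 291.12296831  55.81366054]
[462.70936675 213.85996612  56.24403559]
```

Run:
```python
from h import *
c=load('t0')
for n,(u0,u1,v0,v1) in dict(stand=(305,395,305,355),tall=(430,525,130,185),bin=(205,385,0,115),mid=(200,420,120,290),path=(225,300,120,290)).items():
    b=[at_depth(c,u,v) for u in range(u0,u1,3) for v in range(v0,v1,3) if c['depth'][v,u]>0]
    b=np.array(b); k=b[b[:,2]>60]; i=b[:,2].argmax(); print(n,b[i].round(),k.min(0).round() if len(k) else '',k.max(0).round() if len(k) else '')
s=sense(); Rm=R.from_quat(s['ee_rot'],scalar_first=True).as_matrix()
for p in [(471,400,300),(471,251,200)]: print((Rm.T@(np.array(p)-s['eef_pos'])/10).round(2))
```

```text
stand [180. 309. 336.] [168. 233. 175.] [224. 418. 336.]
tall [589.  31. 355.] [ 564. -110.   61.] [666.  77. 355.]
bin [827. 452. 155.] [749. 212.  60.] [1035.  648.  155.]
mid [465. 208.  61.] [465. 208.  61.] [465. 208.  61.]
path [687. 464.  43.]  
[-33.29  -0.42   0.33]
[-37.67 -14.66  10.35]
```

Request:
step_arm([
  {"offset": [-33.3,-0.4,0],"rot": [0,0,84],"gripper": 5},
  {"offset": [-33.3,-0.4,0],"rot": [0,0,84],"gripper": 5},
  {"offset": [-33.3,-0.4,0],"rot": [0,0,84],"gripper": 5},
  {"offset": [-33.3,-0.4,0],"rot": [0,0,84],"gripper": 5},
  {"offset": [-33.3,-0.4,0],"rot": [0,0,84],"gripper": 5},
  {"offset": [-33.3,-0.4,0],"rot": [0,0,84],"gripper": 5},
  {"offset": [-33.3,-0.4,0],"rot": [0,0,84],"gripper": 5},
  {"offset": [-37.7,-14.7,8],"rot": [0,0,84],"gripper": 5},
  {"offset": [-37.7,-14.7,8],"rot": [0,0,84],"gripper": 5},
  {"offset": [-37.7,-14.7,8],"rot": [0,0,84],"gripper": 5},
  {"offset": [-37.7,-14.7,8],"rot": [0,0,84],"gripper": 5},
  {"offset": [-37.7,-14.7,8],"rot": [0,0,84],"gripper": 5},
], squeeze=60)

```text
time_s: 1.3
eef_pos: [471.0, 248.7, 222.5]
ee_rot: [-0.001, 0.773, 0.635, -0.002]
force: [0.0, 1.0, -0.5]
grip_width: 0.584
grip_force: 0.0
```

```bash
cat > go.py <<'E'
from h import *
import sys
s=sense(); Rm=R.from_quat(s['ee_rot'],scalar_first=True).as_matrix()
print(s['time_s'],s['eef_pos'].round(1),'yaw y',np.degrees(np.arctan2(Rm[1,1],Rm[0,1])),'z',Rm[:,2].round(3),'F',s['force'].round(1),s['grip_force'],s['grip_width'],s['joints'].round(2))
for a in sys.argv[1:]:
    print(a,(Rm.T@(np.array(eval(a))-s['eef_pos'])/10).round(2))
E
python3 go.py "(471,251,200)" "(471,251,99)"; python3 -c "
from h import *
snap('scene','s1')
c=load('s1')
cv2.imwrite('pics/s1c.png',cv2.resize(c['color'][90:230,240:420,::-1],None,fx=4,fy=4,interpolation=cv2.INTER_CUBIC))"
```

```text
1.3 [471.  248.7 222.5] yaw y -11.228602158053572 z [-0.003 -0.001 -1.   ] F [ 0.   1.  -0.5] 0.0 0.584363671600982 [ 0.27  0.41  1.59 -0.    1.15  0.46]
(471,251,200) [ 0.23 -0.04  2.25]
(471,251,99) [ 2.400e-01 -1.000e-02  1.235e+01]
```

View pics/s1c.png

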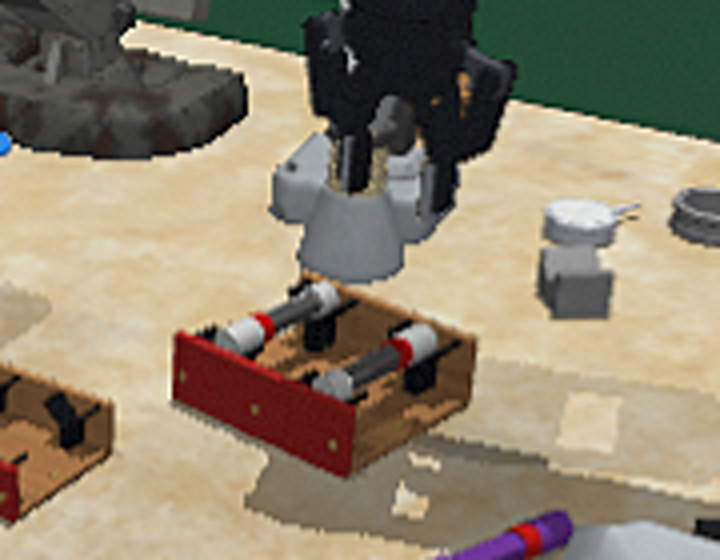

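The crop shows the gripper, turned across the slot, above and behind the rack. The gauge to turn runs from (335,385) to (425,340), with its red ring at (400,350). I'll check that the rack's sides are open, then refine the gauge position.

Run:
```python
from h import *
c=load('t0')
for p in [(262,462),(300,462),(290,490),(240,475),(290,305),(230,450)]:
    print(at_depth(c,325+p[0]/7-.5,160+p[1]/7-.5).round())
c=load('s1')
P=lambda x,y,z: at_z(c,240+(x+.5)/4-.5,90+(y+.5)/4-.5,z).round(1)
# gauge top silhouettes: handle centre-line, ends
print(P(372,368,52),P(333,386,48),P(420,342,48),P(265,466-130,50))
print('red board top corners',P(176,335,50),P(353,404,50))
```

```text
[452. 254.  10.]
[452. 239.   5.]
[442. 242.  -2.]
[447. 263.   9.]
[512. 241.  10.]
[457. 266.   6.]
[464.5 268.2  52. ] [477.6 295.8  48. ] [456.7 211.9  48. ] [542.5 262.7  50. ]
red board top corners [591.1 292.9  50. ] [455.9 313.1  50. ]
```

Request:
step_arm([
  {"offset": [0.2,0,4],"rot": [0,0,0],"gripper": 5},
  {"offset": [0.2,0,8],"rot": [0,0,0],"gripper": 5},
  {"offset": [0.2,0,10.5],"rot": [0,0,0],"gripper": 5},
  {"offset": [0.2,0,12.3],"rot": [0,0,0],"gripper": 5},
  {"offset": [0.2,0,12.3],"rot": [0,0,0],"gripper": 5},
  {"offset": [0.2,0,12.3],"rot": [0,0,0],"gripper": 5},
])

```text
time_s: 1.95
eef_pos: [472.1, 253.7, 101.8]
ee_rot: [0.0, 0.772, 0.636, 0.001]
force: [-0.1, 0.5, 0.1]
grip_width: 0.586
grip_force: 0.0
```

```bash
python3 go.py "(471,251,99)"; python3 -c "
from h import *
c=snap('top','t2')
d=snap('scene','s2')
A=cv2.resize(c['color'][160:245,325:410,::-1],(400,400),interpolation=cv2.INTER_CUBIC)
B=cv2.resize(d['color'][140:220,270:350,::-1],(400,400),interpolation=cv2.INTER_CUBIC)
cv2.imwrite('pics/x2.png',np.hstack([A,B]))"
```

```text
1.95 [472.1 253.7 101.8] yaw y -10.995960562857038 z [ 0.001  0.    -1.   ] F [-0.1  0.5  0.1] 0.0 0.5862531953807006 [0.27 0.58 1.68 0.   0.88 0.47]
(471,251,99) [-0.28 -0.06  0.28]
```

View pics/x2.png

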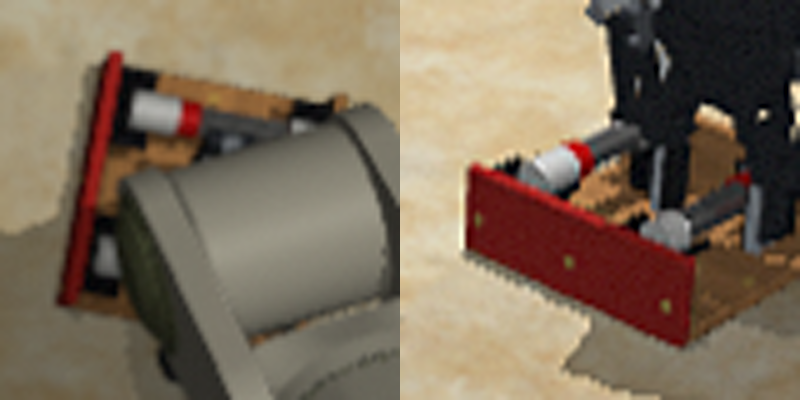

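The right panel shows the fingers straddling the gauge handle, with pads at about (660,195) and (755,215). The neighbour is clear of them. Closing now.

Request:
step_arm([
  {"offset": [-0.2,0,0.3],"rot": [0,0,0],"gripper": 5},
  {"offset": [-0.2,0,0.3],"rot": [0,0,0],"gripper": 3.5},
  {"offset": [-0.2,0,0.3],"rot": [0,0,0],"gripper": 2.5},
  {"offset": [-0.2,0,0.3],"rot": [0,0,0],"gripper": 1.5},
  {"offset": [-0.2,0,0.3],"rot": [0,0,0],"gripper": 1},
  {"offset": [-0.2,0,0.3],"rot": [0,0,0],"gripper": 1},
  {"offset": [-0.2,0,0.3],"rot": [0,0,0],"gripper": 1},
  {"offset": [-0.2,0,0.3],"rot": [0,0,0],"gripper": 1},
], squeeze=50)

```text
time_s: 2.85
eef_pos: [470.7, 250.9, 98.3]
ee_rot: [-0.001, 0.772, 0.635, -0.001]
force: [-5.4, -0.4, 7.1]
grip_width: 0.197
grip_force: 48.6
```

```bash
python3 go.py "(471,251,99)"
```

```text
2.85 [470.7 250.9  98.3] yaw y -11.097439658270059 z [-0.002  0.    -1.   ] F [-5.4 -0.4  7.1] 48.57518792152405 0.19660356029094397 [0.27 0.58 1.69 0.   0.87 0.46]
(471,251,99) [ 0.02  0.03 -0.07]
```

Request:
step_arm([
  {"offset": [-0.0,0,-1],"rot": [0,0,0],"gripper": 1},
  {"offset": [0,0,-3],"rot": [0,0,0],"gripper": 1},
  {"offset": [0,0,-6],"rot": [0,0,0],"gripper": 1},
  {"offset": [0,0,-9],"rot": [0,0,0],"gripper": 1},
  {"offset": [0,0,-9],"rot": [0,0,0],"gripper": 1},
])

```text
time_s: 3.35
eef_pos: [472.8, 251.1, 192.1]
ee_rot: [0.002, 0.772, 0.636, 0.004]
force: [-0.7, -1.0, -3.1]
grip_width: 0.2
grip_force: 49.0
```

```bash
python3 go.py "(471,251,189)"; python3 -c "
from h import *
d=snap('scene','s3')
cv2.imwrite('pics/x3.png',cv2.resize(d['color'][100:220,270:390,::-1],(600,600),interpolation=cv2.INTER_CUBIC))"
```

```text
3.35 [472.8 251.1 192.1] yaw y -11.054863329566443 z [ 0.008  0.002 -1.   ] F [-0.7 -1.  -3.1] 48.96359145641327 0.19968317886164078 [ 0.27  0.45  1.62 -0.    1.07  0.46]
(471,251,189) [-0.05 -0.17  0.31]
```

View pics/x3.png

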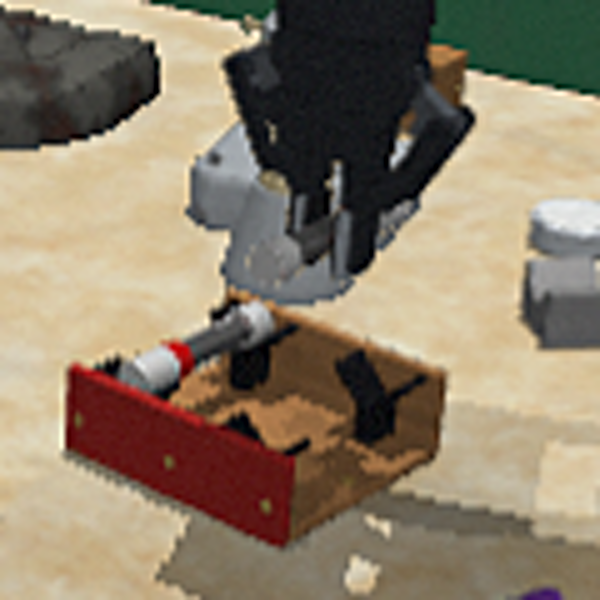

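The gauge is held clear: its plug shows at (270,260) and the slot is empty. The neighbour is undisturbed. Turning now.

Request:
step_arm([
  {"offset": [0,0,0],"rot": [0,0,-8],"gripper": 1},
  {"offset": [0,0,0],"rot": [0,0,-16],"gripper": 1},
  {"offset": [0,0,0],"rot": [0,0,-24],"gripper": 1},
  {"offset": [0,0,0],"rot": [0,0,-32],"gripper": 1},
  {"offset": [0,0,0],"rot": [0,0,-40],"gripper": 1},
  {"offset": [0,0,0],"rot": [0,0,-48],"gripper": 1},
  {"offset": [0,0,0],"rot": [0,0,-56],"gripper": 1},
  {"offset": [0,0,0],"rot": [0,0,-64],"gripper": 1},
  {"offset": [0,0,0],"rot": [0,0,-72],"gripper": 1},
  {"offset": [0,0,0],"rot": [0,0,-80],"gripper": 1},
  {"offset": [0,0,0],"rot": [0,0,-86],"gripper": 1},
  {"offset": [0,0,0],"rot": [0,0,-90],"gripper": 1},
])

```text
time_s: 4.6
eef_pos: [470.9, 250.5, 186.7]
ee_rot: [-0.001, 0.094, 0.996, -0.0]
force: [0.8, 0.1, -1.2]
grip_width: 0.198
grip_force: 48.8
```

Request:
step_arm([
  {"offset": [0,0,0],"rot": [0,0,-8],"gripper": 1},
  {"offset": [0,0,0],"rot": [0,0,-16],"gripper": 1},
  {"offset": [0,0,0],"rot": [0,0,-24],"gripper": 1},
  {"offset": [0,0,0],"rot": [0,0,-32],"gripper": 1},
  {"offset": [0,0,0],"rot": [0,0,-40],"gripper": 1},
  {"offset": [0,0,0],"rot": [0,0,-48],"gripper": 1},
  {"offset": [0,0,0],"rot": [0,0,-56],"gripper": 1},
  {"offset": [0,0,0],"rot": [0,0,-64],"gripper": 1},
  {"offset": [0,0,0],"rot": [0,0,-72],"gripper": 1},
  {"offset": [0,0,0],"rot": [0,0,-80],"gripper": 1},
  {"offset": [0,0,0],"rot": [0,0,-86],"gripper": 1},
  {"offset": [0,0,0],"rot": [0,0,-90],"gripper": 1},
])

```text
time_s: 5.8
eef_pos: [470.9, 250.6, 186.7]
ee_rot: [-0.001, -0.637, 0.771, 0.0]
force: [-0.5, -0.2, -2.6]
grip_width: 0.199
grip_force: 48.8
```

Request:
step_arm([
  {"offset": [0,0,0],"rot": [0,0,0],"gripper": 1},
  {"offset": [0,0,0],"rot": [0,0,0],"gripper": 1},
  {"offset": [0,0,0],"rot": [0,0,0],"gripper": 1},
])

```text
time_s: 6.1
eef_pos: [471.2, 250.7, 187.5]
ee_rot: [-0.0, -0.635, 0.772, 0.0]
force: [0.6, -0.7, -1.6]
grip_width: 0.197
grip_force: 48.8
```

```bash
python3 go.py "(470.5,251,189)" "(470.5,251,99)"; python3 -c "
from h import *
d=snap('scene','s4')
cv2.imwrite('pics/x4.png',cv2.resize(d['color'][100:220,270:390,::-1],(600,600),interpolation=cv2.INTER_CUBIC))"
```

```text
6.1 [471.2 250.7 187.5] yaw y 168.85523860852228 z [-0.001 -0.    -1.   ] F [ 0.6 -0.7 -1.6] 48.81197154521942 0.19708865267713233 [ 0.27  0.45  1.62 -0.    1.07 -2.68]
(470.5,251,189) [-0.02  0.07 -0.15]
(470.5,251,99) [-0.02  0.07  8.85]
```

View pics/x4.png

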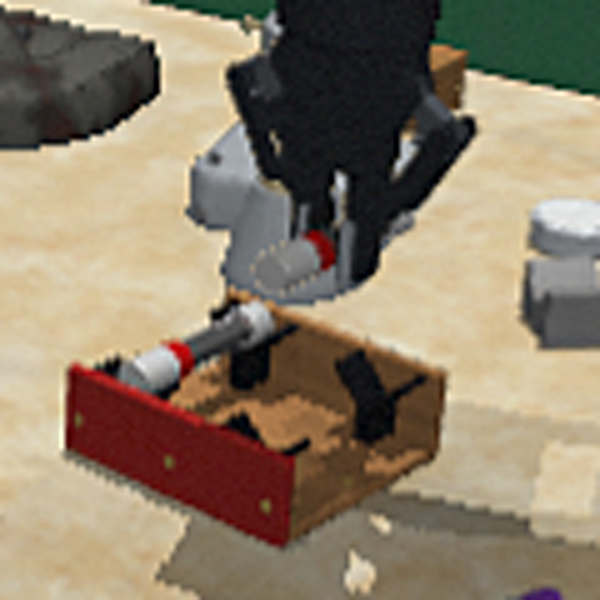

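It's turned: the red ring at (320,250) now faces the red board. Lowering.

Request:
step_arm([
  {"offset": [0,0.05,2],"rot": [0,0,0],"gripper": 1},
  {"offset": [0,0.05,4],"rot": [0,0,0],"gripper": 1},
  {"offset": [0,0.05,6],"rot": [0,0,0],"gripper": 1},
  {"offset": [0,0.05,7],"rot": [0,0,0],"gripper": 1},
  {"offset": [0,0.05,7.7],"rot": [0,0,0],"gripper": 1},
  {"offset": [0,0.05,8.1],"rot": [0,0,0],"gripper": 1},
  {"offset": [0,0.05,8.4],"rot": [0,0,0],"gripper": 1},
  {"offset": [0,0.05,8.6],"rot": [0,0,0],"gripper": 1},
  {"offset": [0,0.05,8.6],"rot": [0,0,0],"gripper": 1},
  {"offset": [0,0.05,8.6],"rot": [0,0,0],"gripper": 1},
  {"offset": [0,0.05,8.6],"rot": [0,0,0],"gripper": 1},
])

```text
time_s: 7.25
eef_pos: [471.0, 250.9, 102.2]
ee_rot: [0.0, -0.636, 0.772, -0.0]
force: [0.1, -0.0, -1.4]
grip_width: 0.195
grip_force: 48.8
```

```bash
python3 go.py "(470.5,251,98.3)"
```

```text
7.25 [471.  250.9 102.2] yaw y 168.93852569714895 z [ 0.  0. -1.] F [ 0.1 -0.  -1.4] 48.810728788375854 0.195416404973912 [ 0.27  0.58  1.69 -0.    0.88 -2.68]
(470.5,251,98.3) [-0.    0.05  0.39]
```

Request:
step_arm([
  {"offset": [0,0,0.1],"rot": [0,0,0],"gripper": 1},
  {"offset": [0,0,0.2],"rot": [0,0,0],"gripper": 1},
  {"offset": [0,0,0.25],"rot": [0,0,0],"gripper": 1},
  {"offset": [0,0,0.25],"rot": [0,0,0],"gripper": 1},
  {"offset": [0,0,0.25],"rot": [0,0,0],"gripper": 1},
])

```text
time_s: 7.75
eef_pos: [470.8, 250.8, 99.4]
ee_rot: [-0.0, -0.636, 0.772, 0.0]
force: [-1.2, 0.2, -1.7]
grip_width: 0.198
grip_force: 48.8
```

Request:
step_arm([
  {"offset": [0,0,0.1],"rot": [0,0,0],"gripper": 1},
  {"offset": [0,0,0.1],"rot": [0,0,0],"gripper": 1},
  {"offset": [0,0,0.1],"rot": [0,0,0],"gripper": 1},
])

```text
time_s: 8.05
eef_pos: [471.0, 250.9, 98.7]
ee_rot: [0.0, -0.636, 0.772, -0.0]
force: [-2.2, 0.4, 4.6]
grip_width: 0.199
grip_force: 49.5
```

Request:
step_arm([
  {"offset": [0,0.05,0.03],"rot": [0,0,0],"gripper": 1},
  {"offset": [0,0.1,0.05],"rot": [0,0,0],"gripper": 1},
  {"offset": [0,0.1,0.05],"rot": [0,0,0],"gripper": 1},
  {"offset": [0,0.1,0.05],"rot": [0,0,0],"gripper": 1},
])

```text
time_s: 8.45
eef_pos: [470.6, 250.9, 98.5]
ee_rot: [0.001, -0.636, 0.772, -0.001]
force: [0.4, -2.4, 6.2]
grip_width: 0.2
grip_force: 49.8
```

```bash
python3 go.py "(470.5,251,98.3)"
```

```text
8.45 [470.6 250.9  98.5] yaw y 168.92227897508025 z [ 0.002  0.    -1.   ] F [ 0.4 -2.4  6.2] 49.81034874916077 0.2000689373571711 [ 0.27  0.58  1.69 -0.    0.87 -2.68]
(470.5,251,98.3) [-0.01  0.01  0.02]
```

Seated, with the sideways force gone. Opening slowly with light grip, to 5 cm.

Request:
step_arm([
  {"offset": [0,0,0],"rot": [0,0,0],"gripper": 1},
  {"offset": [0,0,0],"rot": [0,0,0],"gripper": 2},
  {"offset": [0,0,0],"rot": [0,0,0],"gripper": 2.5},
  {"offset": [0,0,0],"rot": [0,0,0],"gripper": 3.5},
  {"offset": [0,0,0],"rot": [0,0,0],"gripper": 5},
  {"offset": [0,0,0],"rot": [0,0,0],"gripper": 5},
  {"offset": [0,0,0],"rot": [0,0,0],"gripper": 5},
], squeeze=20)

```text
time_s: 9.15
eef_pos: [469.9, 251.1, 97.9]
ee_rot: [-0.0, -0.636, 0.772, 0.0]
force: [-0.3, 0.9, 1.1]
grip_width: 0.583
grip_force: 0.0
```

Request:
step_arm([
  {"offset": [0,0,-1],"rot": [0,0,0],"gripper": 5},
  {"offset": [0,0,-4],"rot": [0,0,0],"gripper": 5},
  {"offset": [0,0,-8],"rot": [0,0,0],"gripper": 5},
  {"offset": [0,0,-12],"rot": [0,0,0],"gripper": 5},
  {"offset": [0,0,-15],"rot": [0,0,0],"gripper": 5},
  {"offset": [0,0,-15],"rot": [0,0,0],"gripper": 5},
])

```text
time_s: 9.75
eef_pos: [470.9, 251.4, 252.8]
ee_rot: [0.004, -0.636, 0.772, -0.002]
force: [-0.1, -0.5, -0.3]
grip_width: 0.586
grip_force: 0.0
```

```bash
python3 go.py; python3 -c "
from h import *
d=snap('scene','s5')
cv2.imwrite('pics/x5.png',cv2.resize(d['color'][100:220,270:390,::-1],(600,600),interpolation=cv2.INTER_CUBIC))"
```

```text
9.75 [470.9 251.4 252.8] yaw y 168.94719695690608 z [ 0.008  0.002 -1.   ] F [-0.1 -0.5 -0.3] 0.0 0.5859698747005326 [ 0.27  0.37  1.55 -0.    1.21 -2.68]
```

View pics/x5.png

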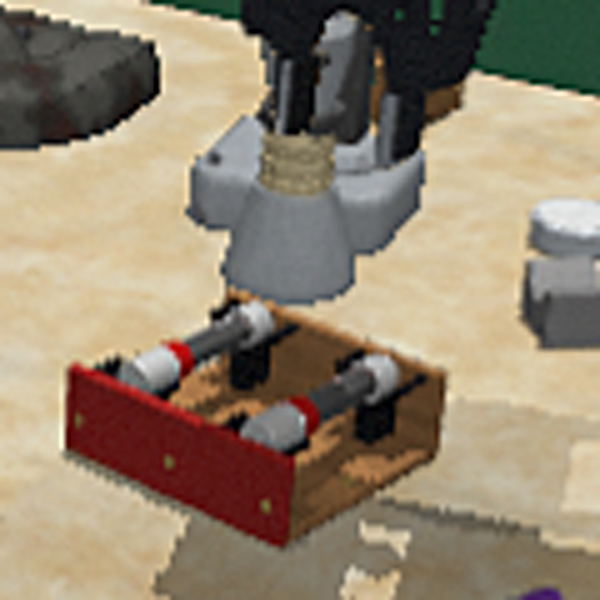

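Both gauges lie home with their red rings, at (178,355) and (305,412), toward the red board. The gripper is clear of both.

```bash
python3 -c "
from rig import *
print(finish_job())"
```

```text
the job is handed in; nothing more can be done
None
```

The wrongly placed gauge was lifted out, turned end for end and set back home in its slot, red ring at the red board; the other gauge was left lying in its slot, and the job was handed in at about 10 s.

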